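Lock the class tablet into its cradle with the linch pin

TASK

Class is over: lock the tablet into its cradle. On the cradle that holds the tablet, push the yellow-headed linch pin fully home through its two lugs with its red ring still standing up, then flip the sprung ring over the pin's end so that it snaps down, and let go. Leave the pin and ring of the empty cradle alone.

Things in the scene. Friction and masses are not known exactly. Their poses are not given: they have to be found in the camera images.
- lock_head (a point): Centre of the back face of the yellow pin head (28 mm disc, axis level, 60 mm up) at the right side of the cradle with the tablet; moves with the pin. x = push direction, roughly away from the robot; z up. Clear table behind it. Ring hinge: level, crosswise, 18 mm ahead of this point, same height. Fixed cradle 250 x 176 mm, tablet top 35 mm up; its two blue lugs 73 mm high, 26 mm wide.
- lock_pin (a joint): Pin travel, m: 0 = drawn out, 0.050 = fully home, head against the first blue lug (end stop; lugs then reach 24 to 48 mm ahead of the head's back face). Slides along lock_head's x with about 4 N friction, stays where left. Pin 86 mm long overall, shaft 10 mm.
- lock_ring (a joint): Swing of the red ring, rad: 0 = open, upright leaning 0.2 rad forward (+x); 1.25 = closed, lying forward along the pin, end over the pin's end. A bow of 5 mm wire, 43 mm wide outside, 33 inside, reaching 56 mm from its hinge (top 117 mm above the table when open). Over-centre spring: push its top forward with 1 to 2 N; past about 0.65 rad it snaps shut by itself and stays.
- spare_ring_end (a point): Middle of the upper end of the red ring, 115 mm above the table, on the other cradle: same make, empty (no tablet), with its own yellow-headed pin drawn out and its ring standing up. Bystander: leave its pin and ring as they are.

How it is judged:
By the outcome, as a careful person would: the job done as asked, in the order asked, and still so for the second after the job is handed in, with the robot touching nothing.
It also fails if it takes over 34 s, if anything falls off the work surface, if the arm or the gripper's body presses on something with over 40 N, if the wrist force passes 120 N, or if a joint passes its speed limit or range.

ROBOT

A 6-joint arm with a two-finger parallel gripper is mounted at the origin on the work surface. World frame = base frame: x ahead of the robot, y to its left, z up, the work surface at z = 0. Lengths are in m, angles in rad, forces in N, time in s.
With the tool pointing down it reaches from about 0.35 to 0.975 m from the base axis. Payload 4.9 kg.
Tool frame: the origin (TCP) lies at the very end of the fingers, on their centre line; the grasp point (between the pads) lies 19 mm behind it (manip.tcp_to_grasp is the distance from the TCP to the grasp point, in m); z points along the fingers, y is the direction in which the jaws open and shut (so a half turn about z gives the same grasp; the last joint's range is limited). The gripper opens to 85 mm and grips with 20 to 120 N. Pads are 22 mm wide; open, the fingers measure 114 mm over their backs; the gripper's body (76 mm by 85 mm) begins 54 mm behind the grasp point. The pads swing forward as they close: fully open they stand 13 mm farther back than shut.
Start: joints at [1.125, 0.053, 1.613, -0, 1.476, -0.119], TCP at [0.201, 0.592, 0.198] pointing down, gripper open.
Joint ranges: [-3.01, 3.01], [-1.01, 2.22], [0.06, 2.58], [-1.02, 4.17], [0.09, 2.62], [-3.14, 3.14]. Speed limits (rad/s): [2.57, 2.57, 3.14, 3.14, 3.14, 3.14].

INTERFACE

Orientations are given as a unit quaternion [w, x, y, z].
In Python, from plant import sensors, cams, job, finder, manip gives the robot as it stands.
- The arm moves only by the shell command python3 -m pendant 'ROWS'. ROWS is JSON, a list of rows, each an object of numbers: "wx", "wy", "wz": the turn, a rotation vector about the tool's x, y, z in degrees; "dx", "dy", "dz": the shift along the tool's x, y, z in m; "hand": the gripper's target within -1 to 1 (fully open at 1, half-way at 0, shut at -1). A call has 1 to 20 rows; each row is the pose to reach, as a shift and turn from the pose commanded when the call began, along the tool's axes at that moment; what a row does not reach only later rows make up. A row lasts 1/12 s, in which the tool goes at most 41.7 mm and 7.16 degrees, less where a joint would pass 70% of its speed; a pose out of reach is approached as far as the arm can. A call with a gripper value outside its range is refused whole. The fingers move at their own pace and stop on an object; the grip force is fixed at half the most. Time passes only in rows, so rows that repeat a pose let the fingers close. It gives the time, the measured TCP pose, the force and the opening at its end, in the units of the state.
- sensors.state(): the state, without advancing time (a new reading comes with each control period).
- cams.grab_frame(name): name is "side" or "top" or "wrist"; returns (picture, depth): 420x560x3 uint8, red, green, blue; 420x560 float32, m along the optical axis (not along the pixel's ray), 0 where there is no reading.
- cams.calibration(name): a dict with "fov_y" (degrees; the focal length in pixels is half the picture's height over the tangent of half this angle, whatever the lens; pixels are square), "cx", "cy" (the principal point, pixels), "pose" (4x4, takes a point from camera to world coordinates); the wrist camera has in their place "hand_eye" (4x4, takes a point from camera to tool coordinates, whose origin is the TCP and whose axes are the flange's). Camera axes: x right, y down, z forward; pixel columns grow to the right and rows downward; lengths in m; the calibration is good to about 2 mm. A picture is of the moment at which its call begins: read the wrist's pose just before it. calibration takes no time and is no camera call.
- job.job_done(): hands the job in, once; it reports no verdict.
Trained networks look in the newest picture that a camera, given by its name, has taken for a name from the list of things; names that differ only in an ending like _2 or _b are one class to them, and where a whole thing is asked for, a point or a joint stands for the part that bears it (a point fixed in the world has none). Each returns a list of dicts, best first, with "score" (0 to 1); they miss things now and then, are a little off and sometimes report something else, mostly with a low value. They report only what shows in the picture. A call takes as long as a camera call.
- finder.look_for(camera, thing): "position" ([x, y, z] in m, in world coordinates, good to about 4 mm: the middle of the surface that is visible of it).
The state is a dict: "time": time; "joint_pos": joint angles; "joint_vel": joint speeds; "joint_efforts": joint torques, N m; "tool_pos": TCP position; "tool_rot": TCP orientation; "contact_force": force on the tool from outside, world axes, zero at the start; "ft_torque": the same for the moment, N m; "gripper_width": opening from 0.0 (shut) to 1.0 (fully open).
Only numpy, scipy, OpenCV 4.12 (cv2) and the standard library are available. Lean on these libraries where they do the work, as an engineer would, in place of code of your own. Each camera call takes 0.05 s, during which the arm holds its last target. There are 200 camera calls.

## Working session

There is one attempt and no reset: what is moved stays moved. The work goes in short steps, Python scripts to look and compute and a shell command to move; the robot and the scene stay as the last step left them, time stands still between calls to the robot, and variables do not carry over. Pictures are saved under pics/ and viewed, about 8 in all and at most 12, crops included, and the job is handed in when it is done.

```bash
mkdir -p pics; ls
python3 - <<'E'
from plant import sensors,cams,finder
import cv2,numpy as np
s=sensors.state();print(s)
ims=[]
for c in("top","side"):
    p,d=cams.grab_frame(c);cv2.imwrite(f"pics/{c}.png",p[:,:,::-1]);np.save(f"pics/{c}d.npy",d);np.save(f"pics/{c}p.npy",p)
    k=cams.calibration(c);print(c,k["fov_y"],k["cx"],k["cy"],np.round(k["pose"],3).tolist())
    for t in("lock_head","lock_ring","lock_pin","spare_ring_end"):
        print(t,[(np.round(x["position"],3).tolist(),round(x["score"],2)) for x in finder.look_for(c,t)])
E
```

```text
pics
{'time': 0.0, 'joint_pos': array([ 1.12499555e+00,  5.33657359e-02,  1.61428388e+00, -1.30428648e-05,
        1.47598832e+00, -1.19005394e-01]), 'joint_vel': array([ 0.00094773,  0.00051166, -0.00056973,  0.00075723, -0.00166524,
        0.00174797]), 'joint_efforts': array([ 1.22156252e-03, -3.93701327e+01, -3.70172024e+01, -6.11573682e-05,
        7.25929698e-03, -2.47681436e-05]), 'tool_pos': array([0.20034102, 0.59129935, 0.19696362]), 'tool_rot': array([-2.78739102e-04,  1.62670873e-01,  9.86679858e-01, -9.83941286e-04]), 'contact_force': array([ 0.60319272, -0.60234198, -0.90022789]), 'ft_torque': array([ 0.03957067,  0.00153421, -0.00504906]), 'gripper_width': 0.9970466537072653}
top 53.79922721356498 273.62415001806175 209.585107680936 [[0.018, -0.996, 0.082, 0.486], [-1.0, -0.02, -0.022, -0.052], [0.024, -0.082, -0.996, 0.906], [0.0, 0.0, 0.0, 1.0]]
lock_head [([0.536, -0.246, 0.068], 0.6)]
lock_ring []
lock_pin [([0.542, -0.244, 0.074], 0.72)]
spare_ring_end []
side 51.63739196892364 279.0341205304196 206.42249066505616 [[0.927, -0.198, 0.319, 0.298], [-0.374, -0.543, 0.752, -0.695], [0.025, -0.816, -0.577, 0.603], [0.0, 0.0, 0.0, 1.0]]
lock_head [([0.536, -0.258, 0.067], 0.93)]
lock_ring [([0.541, -0.254, 0.093], 0.47)]
lock_pin [([0.54, -0.253, 0.069], 0.72)]
spare_ring_end [([0.539, -0.258, 0.067], 0.72)]
```

View pics/top.png

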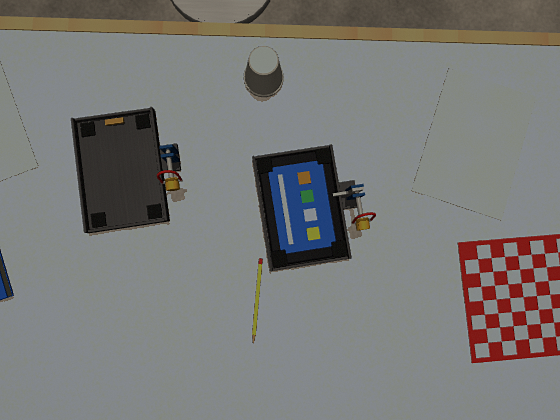

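View pics/side.png

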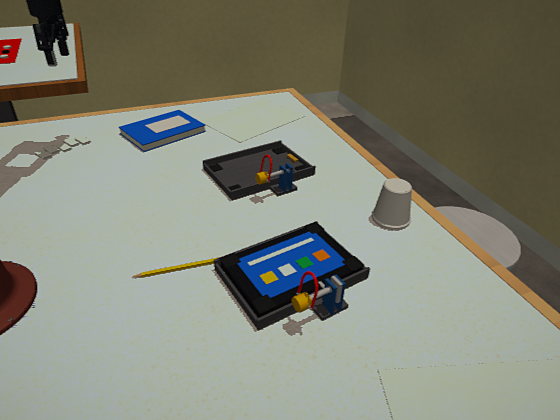

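The top view shows the tablet cradle with its head at about (362,224), ring at (364,217) and lugs at (352,190). The empty cradle's head is at (172,184). The side view shows the lock at (302,302) with the ring upright, and the spare at (262,178).

```bash
cat > h.py <<'E'
import numpy as np,cv2
from plant import cams,sensors
from scipy.spatial.transform import Rotation as R
def cloud(c,d,T=None):
    k=cams.calibration(c);f=210/np.tan(np.radians(k["fov_y"]/2))
    v,u=np.mgrid[:420,:560]
    P=np.stack([(u-k["cx"])/f*d,(v-k["cy"])/f*d,d],-1)
    T=k["pose"] if T is None else T
    return P@T[:3,:3].T+T[:3,3]
def masks(p):
    h=cv2.cvtColor(p,cv2.COLOR_RGB2HSV);H,S,V=[h[...,i].astype(int) for i in range(3)]
    return dict(yel=(abs(H-23)<7)&(S>150)&(V>60),red=((H<7)|(H>172))&(S>130)&(V>50),blu=(abs(H-106)<12)&(S>110)&(V>30))
E
python3 - <<'E'
from h import *
for c in("top","side"):
    p=np.load(f"pics/{c}p.npy");d=np.load(f"pics/{c}d.npy");P=cloud(c,d);m=masks(p)
    for n,mm in m.items():
        for lab,x0,y0 in(("lock",.56,-.25),("spare",.62,.13)):
            q=P[mm&(d>0)&(P[...,2]>.04)&(P[...,2]<.13)&(np.hypot(P[...,0]-x0,P[...,1]-y0)<.09)]
            if len(q): print(c,n,lab,len(q),"mean",q.mean(0).round(4),"min",q.min(0).round(3),"max",q.max(0).round(3))
            else: print(c,n,lab,0)
    # cradle orientation: dark rim
    if c=="top":
        z=P[...,2]; ok=(z>.02)&(z<.06)&(P[...,0]>.4)&(P[...,0]<.75)&(abs(P[...,1]+.13)<.17)
        q=P[ok][:,:2]; 
        g=(ok*255).astype(np.uint8)
        q=q[(q[:,1]>-.225)]
        print(cv2.minAreaRect(q.astype(np.float32)))
    img=cv2.resize(p[150:250,310:410] if c=="top" else p[250:350,250:370],None,fx=4,fy=4,interpolation=cv2.INTER_CUBIC)
    cv2.imwrite(f"pics/{c}c.png",img[:,:,::-1])
a=cv2.imread("pics/topc.png");b=cv2.imread("pics/sidec.png");cv2.imwrite("pics/crop.png",np.hstack([a[:400],b[:400,:400]]))
E
```

```text
top yel lock 140 mean [ 0.5301 -0.2507  0.0715] min [ 0.519 -0.266  0.062] max [ 0.542 -0.239  0.079]
top yel spare 143 mean [0.6042 0.1372 0.0711] min [0.592 0.125 0.063] max [0.618 0.152 0.076]
top red lock 54 mean [ 0.5447 -0.2466  0.1081] min [ 0.533 -0.271  0.062] max [ 0.551 -0.23   0.121]
top red spare 77 mean [0.6181 0.1409 0.104 ] min [0.606 0.12  0.061] max [0.624 0.161 0.118]
top blu lock 67 mean [ 0.5976 -0.2402  0.073 ] min [ 0.584 -0.254  0.067] max [ 0.611 -0.227  0.076]
top blu spare 89 mean [0.671  0.1499 0.0706] min [0.657 0.136 0.051] max [0.683 0.165 0.076]
((0.5674813985824585, -0.13462573289871216), (0.249744713306427, 0.18591539561748505), 10.01220417022705)
side yel lock 278 mean [ 0.5277 -0.259   0.0667] min [ 0.517 -0.27   0.048] max [ 0.543 -0.237  0.075]
side yel spare 127 mean [0.6011 0.131  0.0647] min [0.591 0.121 0.047] max [0.619 0.146 0.075]
side red lock 163 mean [ 0.5428 -0.2562  0.0928] min [ 0.532 -0.275  0.059] max [ 0.55  -0.232  0.118]
side red spare 78 mean [0.616  0.1368 0.0916] min [0.606 0.116 0.063] max [0.623 0.16  0.117]
side blu lock 206 mean [ 0.5935 -0.2471  0.0625] min [ 0.54  -0.258  0.04 ] max [ 0.613 -0.228  0.108]
side blu spare 151 mean [0.6706 0.1442 0.0582] min [0.656 0.131 0.04 ] max [0.684 0.162 0.074]
```

View pics/crop.png

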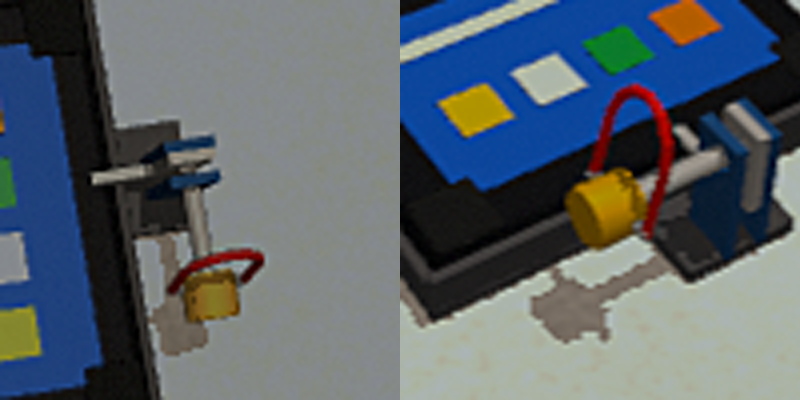

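The crop shows the drawn-out pin pointing at the lugs, with the yaw about 10° in world. The ring is upright. Next I move to a standoff behind the head, shut and tilted, and look from close by.

```bash
cat >> h.py <<'E'
def plan(target,yaw,tilt,):
    """dx,dy,dz,wx,wy,wz from the present pose; yaw = push direction, tilt = fingers forward (deg)"""
    s=sensors.state();q=s["tool_rot"];R0=R.from_quat([q[1],q[2],q[3],q[0]]).as_matrix()
    a,t=np.radians(yaw),np.radians(tilt)
    f=np.array([np.cos(a),np.sin(a),0]);l=np.array([-f[1],f[0],0]);up=np.array([0,0,1])
    z=-np.cos(t)*up+np.sin(t)*f;Rt=np.stack([np.cross(l,z),l,z],1)
    d=R0.T@(np.array(target)-s["tool_pos"]);w=np.degrees(R.from_matrix(R0.T@Rt).as_rotvec())
    print("d",d.round(4),"w",w.round(2),"t",s["time"],"F",s["contact_force"].round(2))
E
python3 -c "
from h import *
plan([.42,-.27,.2],10,25)
print(cams.calibration('wrist'))"
```

```text
d [-0.4844 -0.7459 -0.0018] w [ -6.27 -24.47 -28.26] t 0.5 F [ 0.05  0.04 -0.49]
{'fov_y': 70.60395955746759, 'cx': 281.2448073410659, 'cy': 200.2279472117263, 'hand_eye': array([[-6.36168847e-04, -9.51208447e-01, -3.08548351e-01,
         7.81976300e-02],
       [ 9.99999786e-01, -6.51214669e-04, -5.42145735e-05,
        -2.72258082e-04],
       [-1.49361852e-04, -3.08548319e-01,  9.51208659e-01,
        -1.75795155e-01],
       [ 0.00000000e+00,  0.00000000e+00,  0.00000000e+00,
         1.00000000e+00]])}
```

```bash
python3 -m pendant '[{"dx":-0.484,"dy":-0.746,"dz":-0.02,"wx":-6.27,"wy":-24.47,"wz":-28.26,"hand":-1},{"dx":-0.484,"dy":-0.746,"dz":-0.02,"wx":-6.27,"wy":-24.47,"wz":-28.26,"hand":-1},{"dx":-0.484,"dy":-0.746,"dz":-0.02,"wx":-6.27,"wy":-24.47,"wz":-28.26,"hand":-1},{"dx":-0.484,"dy":-0.746,"dz":-0.02,"wx":-6.27,"wy":-24.47,"wz":-28.26,"hand":-1},{"dx":-0.484,"dy":-0.746,"dz":-0.02,"wx":-6.27,"wy":-24.47,"wz":-28.26,"hand":-1},{"dx":-0.484,"dy":-0.746,"dz":-0.02,"wx":-6.27,"wy":-24.47,"wz":-28.26,"hand":-1},{"dx":-0.484,"dy":-0.746,"dz":-0.02,"wx":-6.27,"wy":-24.47,"wz":-28.26,"hand":-1},{"dx":-0.484,"dy":-0.746,"dz":-0.02,"wx":-6.27,"wy":-24.47,"wz":-28.26,"hand":-1},{"dx":-0.484,"dy":-0.746,"dz":-0.02,"wx":-6.27,"wy":-24.47,"wz":-28.26,"hand":-1},{"dx":-0.484,"dy":-0.746,"dz":-0.02,"wx":-6.27,"wy":-24.47,"wz":-28.26,"hand":-1},{"dx":-0.484,"dy":-0.746,"dz":-0.02,"wx":-6.27,"wy":-24.47,"wz":-28.26,"hand":-1},{"dx":-0.484,"dy":-0.746,"dz":-0.02,"wx":-6.27,"wy":-24.47,"wz":-28.26,"hand":-1},{"dx":-0.484,"dy":-0.746,"dz":-0.02,"wx":-6.27,"wy":-24.47,"wz":-28.26,"hand":-1},{"dx":-0.484,"dy":-0.746,"dz":-0.02,"wx":-6.27,"wy":-24.47,"wz":-28.26,"hand":-1},{"dx":-0.484,"dy":-0.746,"dz":-0.02,"wx":-6.27,"wy":-24.47,"wz":-28.26,"hand":-1},{"dx":-0.484,"dy":-0.746,"dz":-0.02,"wx":-6.27,"wy":-24.47,"wz":-28.26,"hand":-1},{"dx":-0.484,"dy":-0.746,"dz":-0.02,"wx":-6.27,"wy":-24.47,"wz":-28.26,"hand":-1},{"dx":-0.484,"dy":-0.746,"dz":-0.02,"wx":-6.27,"wy":-24.47,"wz":-28.26,"hand":-1},{"dx":-0.484,"dy":-0.746,"dz":-0.02,"wx":-6.27,"wy":-24.47,"wz":-28.26,"hand":-1},{"dx":-0.484,"dy":-0.746,"dz":-0.02,"wx":-6.27,"wy":-24.47,"wz":-28.26,"hand":-1}]'
python3 -c "
from h import *
plan([.43,-.27,.16],10,25)"
```

```text
time: 2.17
tool_pos: [0.4117, -0.1824, 0.2174]
tool_rot: [0.216, -0.084, 0.973, 0.018]
contact_force: [2.4, 0.6, 0.3]
gripper_width: -0.002
d [ 0.0217 -0.0893  0.0534] w [-0.13  0.07 -0.08] t 2.1667 F [2.38 0.61 0.31]
```

```bash
python3 -m pendant '[{"dx":0.01,"dy":-0.07,"dz":0.053,"hand":-1},{"dx":0.01,"dy":-0.07,"dz":0.053,"hand":-1},{"dx":0.01,"dy":-0.07,"dz":0.053,"hand":-1},{"dx":0.01,"dy":-0.07,"dz":0.053,"hand":-1},{"dx":0.01,"dy":-0.07,"dz":0.053,"hand":-1}]'
cat > look.py <<'E'
from h import *
import sys
s=sensors.state();p,d=cams.grab_frame("wrist")
q=s["tool_rot"];T=np.eye(4);T[:3,:3]=R.from_quat([q[1],q[2],q[3],q[0]]).as_matrix();T[:3,3]=s["tool_pos"]
P=cloud("wrist",d,T@cams.calibration("wrist")["hand_eye"])
cv2.imwrite(f"pics/{sys.argv[1]}.png",p[:,:,::-1])
for n,m in masks(p).items():
    q=P[m&(d>0)&(P[...,2]>.04)&(P[...,2]<.13)&(np.hypot(P[...,0]-.56,P[...,1]+.25)<.09)&(P[...,1]<-.215)]
    if len(q): print(n,len(q),"mean",q.mean(0).round(4),"p2",np.percentile(q,2,0).round(4),"p98",np.percentile(q,98,0).round(4))
    if n=="yel":
        a=np.radians(10);u=q[:,:2]@[np.cos(a),np.sin(a)];b=q[u<np.percentile(u,2)+.003];print(" back face",len(b),b.mean(0).round(4),b.min(0).round(4),b.max(0).round(4))
    if n=="blu":
        q=q[q[:,2]>.05];print(" lugs",len(q),cv2.minAreaRect(q[:,:2].astype(np.float32)))
        b=q[q[:,0]<np.percentile(q[:,0],50)];print(" fit dir of front face",np.degrees(np.arctan2(*np.linalg.svd(b[:,:2]-b[:,:2].mean(0),full_matrices=False)[2][0])))
print(s["tool_pos"])
E
python3 look.py w1
```

```text
yel 421 mean [ 0.5245 -0.2544  0.0675] p2 [ 0.517  -0.2671  0.0518] p98 [ 0.5391 -0.2422  0.0745]
 back face 212 [ 0.5193 -0.2557  0.0635] [ 0.516  -0.2674  0.049 ] [ 0.5222 -0.2419  0.0748]
red 136 mean [ 0.5544 -0.2445  0.0916] p2 [ 0.5322 -0.2606  0.0462] p98 [ 0.5915 -0.2326  0.1161]
blu 31 mean [ 0.5918 -0.2385  0.0749] p2 [ 0.5447 -0.2497  0.0675] p98 [ 0.6085 -0.2331  0.1099]
 lugs 31 ((0.5776682496070862, -0.2363612949848175), (0.014342137612402439, 0.06648479402065277), 77.58687591552734)
 fit dir of front face -91.00287611790021
[ 0.41174246 -0.18242443  0.21738789]invalid input
```

View pics/w1.png

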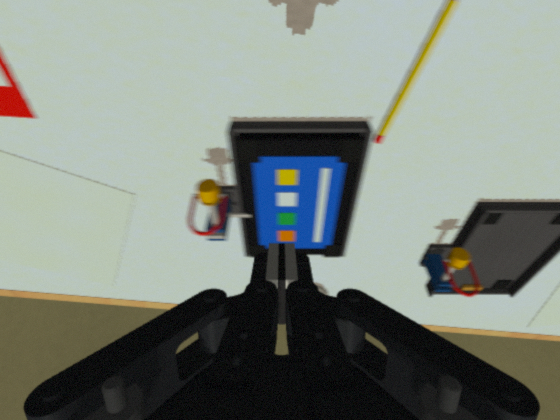

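The wrist view (image inverted) shows the head at (208,190) and the ring at (205,215), with the tablet cradle square to the tool, so the yaw of 10° is right. The move was refused, most likely because keys were missing.

```bash
python3 -c "
from h import *
plan([.472,-.264,.11],10,25);plan([.485,-.2614,.055],10,25)"
python3 -m pendant '[{"dx":0.01,"dy":-0.07,"dz":0.05,"wx":0,"wy":0,"wz":0,"hand":-1}]'
```

```text
d [ 0.0017 -0.0839  0.1162] w [-0.37 -0.13 -0.45] t 2.2167 F [-1.97 -3.09  0.41]
d [ 0.0128 -0.0833  0.1717] w [-0.37 -0.13 -0.45] t 2.2167 F [-1.97 -3.09  0.41]
time: 2.3
tool_pos: [0.4251, -0.2155, 0.1999]
tool_rot: [0.22, -0.084, 0.972, 0.014]
contact_force: [1.4, -0.3, 2.3]
gripper_width: 0.004
```

```bash
python3 -c "
from h import *
plan([.472,-.264,.11],10,25)"
python3 -m pendant '[{"dx":0,"dy":0,"dz":0,"wx":0,"wy":0,"wz":0,"hand":-1},{"dx":0,"dy":0,"dz":0,"wx":0,"wy":0,"wz":0,"hand":-1}]'
python3 -c "
from h import *
plan([.472,-.264,.11],10,25);plan([.485,-.2614,.055],10,25)"
```

```text
d [ 0.0046 -0.0549  0.0979] w [-0.57  0.42  0.06] t 2.3 F [ 1.4  -0.26  2.26]
time: 2.47
tool_pos: [0.4229, -0.2119, 0.1901]
tool_rot: [0.214, -0.083, 0.973, 0.021]
contact_force: [-0.6, 0.7, 0.0]
gripper_width: -0.001
d [-0.0023 -0.0602  0.089 ] w [ 0.25 -0.19 -0.25] t 2.4667 F [-0.55  0.68  0.02]
d [ 0.0087 -0.0601  0.1445] w [ 0.25 -0.19 -0.25] t 2.4667 F [-0.55  0.68  0.02]
```

```bash
python3 -m pendant '[{"dx":-0.001,"dy":-0.03,"dz":0.03,"wx":0,"wy":0,"wz":0,"hand":-1},{"dx":-0.002,"dy":-0.06,"dz":0.055,"wx":0,"wy":0,"wz":0,"hand":-1},{"dx":-0.002,"dy":-0.06,"dz":0.09,"wx":0,"wy":0,"wz":0,"hand":-1},{"dx":-0.002,"dy":-0.06,"dz":0.09,"wx":0,"wy":0,"wz":0,"hand":-1},{"dx":-0.002,"dy":-0.06,"dz":0.09,"wx":0,"wy":0,"wz":0,"hand":-1},{"dx":-0.002,"dy":-0.06,"dz":0.09,"wx":0,"wy":0,"wz":0,"hand":-1}]'
python3 look.py w2; python3 -c "
from h import *
plan([.485,-.2614,.055],10,25)"
```

```text
time: 2.97
tool_pos: [0.4742, -0.2635, 0.1145]
tool_rot: [0.217, -0.086, 0.972, 0.018]
contact_force: [-0.5, -0.6, 0.7]
gripper_width: 0.001
yel 886 mean [ 0.5229 -0.2543  0.0658] p2 [ 0.5169 -0.2662  0.0503] p98 [ 0.5374 -0.2418  0.0742]
 back face 547 [ 0.5191 -0.2548  0.0623] [ 0.5161 -0.2678  0.0479] [ 0.5231 -0.2425  0.0743]
red 175 mean [ 0.5364 -0.2488  0.0723] p2 [ 0.5316 -0.2723  0.0634] p98 [ 0.5419 -0.2312  0.0815]
 lugs 0 ((0.0, 0.0), (0.0, 0.0), 0.0)
d [0.0157 0.001  0.0591] w [-0.17  0.15  0.14] t 3.0167 F [ 0.81 -0.32  0.75]Traceback (most recent call last):
  File "look.py", line 14, in <module>
    b=q[q[:,0]<np.percentile(q[:,0],50)];print(" fit dir of front face",np.degrees(np.arctan2(*np.linalg.svd(b[:,:2]-b[:,:2].mean(0),full_matrices=False)[2][0])))
               ~~~~~~~~~~~~~^^^^^^^^^^^
    return _quantile_unchecked(
        a, q, axis, out, overwrite_input, method, keepdims, weights)
    return _ureduce(a,
                    func=_quantile_ureduce_func,
    ...<5 lines>...
                    overwrite_input=overwrite_input,
                    method=method)
    r = func(a, **kwargs)
    result = _quantile(arr,
                       quantiles=q,
    ...<2 lines>...
                       out=out,
                       weights=wgt)
    slices_having_nans = np.isnan(arr[-1, ...])
                                  ~~~^^^^^^^^^
IndexError: index -1 is out of bounds for axis 0 with size 0
```

View pics/w2.png

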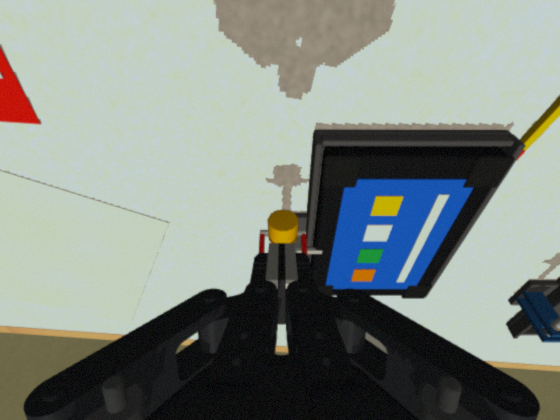

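The head at (283,226) is centred on the fingers, and the ring's legs are visible at its sides. I drop to the pre-push point and push 65 mm of the way.

```bash
sed -i 's/    if n=="blu"/    if 0/' look.py; python3 -m pendant '[{"dx":0.008,"dy":0.001,"dz":0.03,"wx":0,"wy":0,"wz":0,"hand":-1},{"dx":0.016,"dy":0.001,"dz":0.059,"wx":0,"wy":0,"wz":0,"hand":-1},{"dx":0.016,"dy":0.001,"dz":0.059,"wx":0,"wy":0,"wz":0,"hand":-1},{"dx":0.016,"dy":0.001,"dz":0.059,"wx":0,"wy":0,"wz":0,"hand":-1},{"dx":0.007,"dy":0.001,"dz":0.063,"wx":0,"wy":0,"wz":0,"hand":-1},{"dx":-0.002,"dy":0.001,"dz":0.067,"wx":0,"wy":0,"wz":0,"hand":-1},{"dx":-0.011,"dy":0.001,"dz":0.072,"wx":0,"wy":0,"wz":0,"hand":-1},{"dx":-0.011,"dy":0.001,"dz":0.072,"wx":0,"wy":0,"wz":0,"hand":-1},{"dx":-0.011,"dy":0.001,"dz":0.072,"wx":0,"wy":0,"wz":0,"hand":-1}]'
python3 -c "
from h import *
plan([.5582,-.2485,.055],10,25)"
```

```text
time: 3.77
tool_pos: [0.5143, -0.2559, 0.0528]
tool_rot: [0.216, -0.086, 0.972, 0.018]
contact_force: [0.1, -0.2, -0.6]
gripper_width: -0.002
d [-0.0413 -0.0004  0.0168] w [-0.03  0.05  0.1 ] t 3.7667 F [ 0.06 -0.19 -0.64]
```

```bash
python3 -m pendant '[{"dx":-0.009,"dy":0,"dz":0.004,"wx":0,"wy":0,"wz":0,"hand":-1},{"dx":-0.018,"dy":0,"dz":0.008,"wx":0,"wy":0,"wz":0,"hand":-1},{"dx":-0.027,"dy":0,"dz":0.012,"wx":0,"wy":0,"wz":0,"hand":-1},{"dx":-0.032,"dy":0,"dz":0.014,"wx":0,"wy":0,"wz":0,"hand":-1}]'
python3 look.py w3;python3 -c "
from h import *
plan([.5582,-.2485,.055],10,25)"
```

```text
time: 4.1
tool_pos: [0.5489, -0.2495, 0.0527]
tool_rot: [0.216, -0.085, 0.973, 0.019]
contact_force: [0.5, 0.2, 0.4]
gripper_width: -0.007
yel 2155 mean [ 0.5229 -0.2542  0.0661] p2 [ 0.5168 -0.2662  0.0506] p98 [ 0.5378 -0.2417  0.0742]
 back face 1317 [ 0.5191 -0.2549  0.0628] [ 0.5163 -0.2677  0.0479] [ 0.5233 -0.2417  0.0748]
red 1005 mean [ 0.5381 -0.25    0.0847] p2 [ 0.5215 -0.2719  0.0642] p98 [ 0.5462 -0.2305  0.1188]
blu 60 mean [ 0.5009 -0.2274  0.1208] p2 [ 0.4959 -0.2345  0.1181] p98 [ 0.5028 -0.2228  0.1275]
[ 0.54885676 -0.24953995  0.05265586]
d [-0.0091 -0.0006  0.0019] w [0.01 0.04 0.05] t 4.15 F [0.03 0.48 0.91]
```

View pics/w3.png

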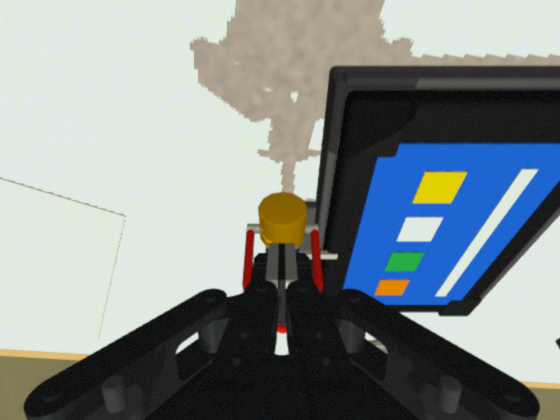

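The head hasn't moved although the TCP reads past it, so I check from the side and read the fingertip depth.

Run:
```python
from h import *
p,d=cams.grab_frame("wrist")
P=cloud("wrist",d,cams.calibration("wrist")["hand_eye"])
for v in range(230,300,8): print(v,P[v,282].round(4),P[v,270].round(4))
p,d=cams.grab_frame("side");c=p[230:350,230:390];cv2.imwrite("pics/s2.png",cv2.resize(c,None,fx=5,fy=5,interpolation=cv2.INTER_CUBIC)[:,:,::-1])
```

```text
230 [ 0.0145 -0.0003 -0.0298] [ 0.0138 -0.0068 -0.0282]
238 [ 0.0082 -0.0003 -0.0263] [ 0.0074 -0.007  -0.0246]
246 [ 0.0099 -0.0004 -0.0394] [ 0.0104 -0.0064 -0.0404]
254 [ 0.0101 -0.0004 -0.0483] [ 0.0104 -0.0061 -0.0488]
262 [ 0.0104 -0.0004 -0.0564] [ 0.0108 -0.0058 -0.057 ]
270 [ 0.0105 -0.0004 -0.0633] [ 0.0105 -0.0056 -0.0633]
278 [ 0.0101 -0.0004 -0.0689] [ 0.0102 -0.0054 -0.069 ]
286 [ 0.0071 -0.0004 -0.0701] [ 0.0113 -0.0051 -0.0762]
294 [ 0.0039 -0.0004 -0.071 ] [ 0.0111 -0.0049 -0.0811]
```

View pics/s2.png

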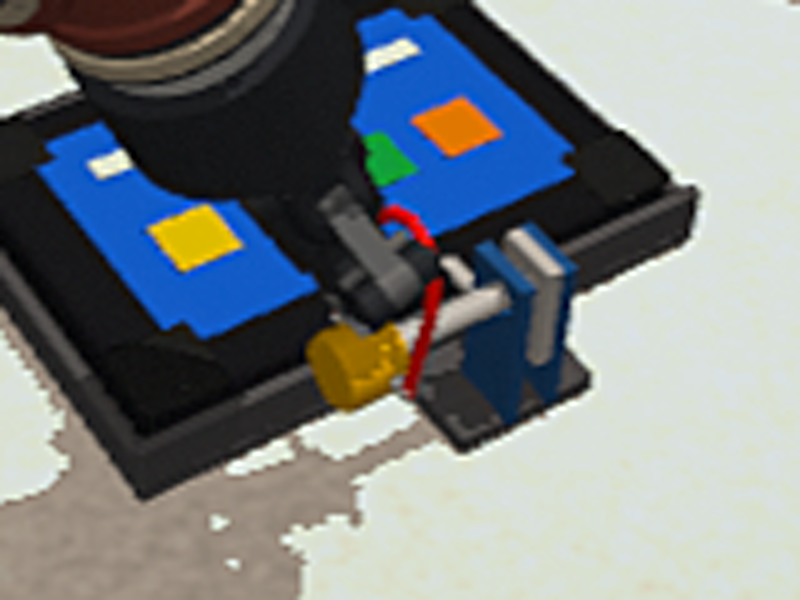

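The fingers ride above the head inside the ring loop, so the real fingertips end short of the stated TCP. I back straight out and measure the real tip with the side camera.

```bash
python3 -m pendant '[{"dx":0.02,"dy":0,"dz":-0.01,"wx":0,"wy":0,"wz":0,"hand":-1},{"dx":0.045,"dy":0,"dz":-0.021,"wx":0,"wy":0,"wz":0,"hand":-1},{"dx":0.068,"dy":0,"dz":-0.032,"wx":0,"wy":0,"wz":0,"hand":-1},{"dx":0.068,"dy":0,"dz":-0.032,"wx":0,"wy":0,"wz":0,"hand":-1},{"dx":0.068,"dy":0,"dz":-0.032,"wx":0,"wy":0,"wz":0,"hand":-1},{"dx":0.068,"dy":0,"dz":-0.032,"wx":0,"wy":0,"wz":0,"hand":-1}]'
python3 look.py w4
cat > tip.py <<'E'
from h import *
s=sensors.state();q=s["tool_rot"];R0=R.from_quat([q[1],q[2],q[3],q[0]]).as_matrix()
p,d=cams.grab_frame("side");P=(cloud("side",d)-s["tool_pos"])@R0
W=cloud("side",d)
m=(d>0)&(W[...,2]>.015)&(abs(P[...,1])<.03)&(abs(P[...,0])<.03)&(P[...,2]>-.09)
q=P[m];print(len(q),"max tool z",np.sort(q[:,2])[-8:].round(4))
for z in np.arange(-.06,.02,.01):
    b=q[(q[:,2]>z)&(q[:,2]<=z+.01)]
    if len(b):print(round(z,3),len(b),b.min(0).round(4),b.max(0).round(4))
cv2.imwrite("pics/s3.png",cv2.resize(p[200:350,190:390],None,fx=4,fy=4,interpolation=cv2.INTER_CUBIC)[:,:,::-1])
E
python3 tip.py
```

```text
time: 4.75
tool_pos: [0.4737, -0.2631, 0.053]
tool_rot: [0.216, -0.085, 0.973, 0.019]
contact_force: [-0.2, -0.2, -0.6]
gripper_width: -0.0
283 max tool z [0.0492 0.0492 0.0498 0.0499 0.0505 0.051  0.0511 0.0514]
-0.05 22 [-0.007  -0.0168 -0.0482] [ 0.0058 -0.0135 -0.04  ]
-0.04 10 [-0.0113 -0.0134 -0.0387] [ 0.0093 -0.0083 -0.0326]
0.01 4 [0.0179 0.0249 0.0184] [0.0209 0.0289 0.0198]Traceback (most recent call last):
  File "look.py", line 11, in <module>
    a=np.radians(10);u=q[:,:2]@[np.cos(a),np.sin(a)];b=q[u<np.percentile(u,2)+.003];print(" back face",len(b),b.mean(0).round(4),b.min(0).round(4),b.max(0).round(4))
                                                           ~~~~~~~~~~~~~^^^^^
    return _quantile_unchecked(
        a, q, axis, out, overwrite_input, method, keepdims, weights)
    return _ureduce(a,
                    func=_quantile_ureduce_func,
    ...<5 lines>...
                    overwrite_input=overwrite_input,
                    method=method)
    r = func(a, **kwargs)
    result = _quantile(arr,
                       quantiles=q,
    ...<2 lines>...
                       out=out,
                       weights=wgt)
    slices_having_nans = np.isnan(arr[-1, ...])
                                  ~~~^^^^^^^^^
IndexError: index -1 is out of bounds for axis 0 with size 0
```

View pics/s3.png

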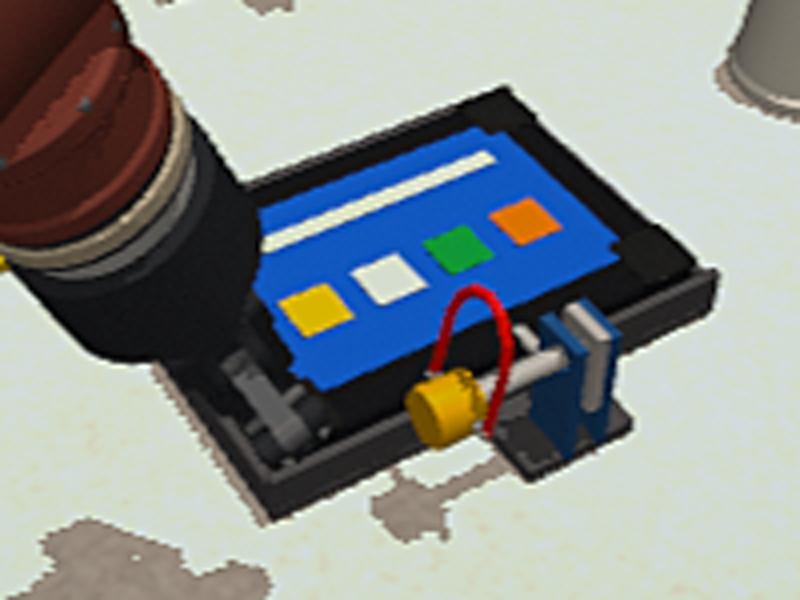

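The ring is upright and the head unmoved at (435,405). The cameras agree that the fingers end about 33 mm short of the reported TCP, so I plan with that offset and a 40° tilt.

```bash
python3 -c "
from h import *
plan([.495,-.2590,.028],10,40)"
```

```text
d [-0.0086  0.0002  0.0317] w [ -0.   -14.98   0.03] t 4.85 F [-0.06  0.08  0.02]
```

```bash
python3 -m pendant '[{"dx":-0.002,"dy":0,"dz":0.01,"wx":0,"wy":-6,"wz":0,"hand":-1},{"dx":-0.005,"dy":0,"dz":0.02,"wx":0,"wy":-12,"wz":0,"hand":-1},{"dx":-0.009,"dy":0,"dz":0.032,"wx":0,"wy":-15,"wz":0,"hand":-1},{"dx":-0.009,"dy":0,"dz":0.032,"wx":0,"wy":-15,"wz":0,"hand":-1},{"dx":-0.009,"dy":0,"dz":0.032,"wx":0,"wy":-15,"wz":0,"hand":-1},{"dx":-0.009,"dy":0,"dz":0.032,"wx":0,"wy":-15,"wz":0,"hand":-1}]'
python3 tip.py;python3 -c "
from h import *
plan([.567,-.2462,.028],10,40)"
```

```text
time: 5.35
tool_pos: [0.4998, -0.2545, 0.0366]
tool_rot: [0.333, -0.078, 0.939, 0.029]
contact_force: [-0.6, 0.5, 0.5]
gripper_width: -0.001
361 max tool z [0.0308 0.0321 0.033  0.0335 0.035  0.0354 0.0379 0.0381]
-0.06 28 [-0.0119 -0.0161 -0.0598] [-0.0009  0.004  -0.0505]
-0.05 52 [-0.012  -0.0163 -0.05  ] [ 0.006   0.003  -0.0401]
-0.04 12 [-0.0118 -0.0139 -0.04  ] [-0.0073  0.0037 -0.0325]
-0.01 34 [-0.0298 -0.0186 -0.0078] [-0.0243  0.0071 -0.0001]
0.0 15 [-0.029  -0.0174  0.0003] [0.0257 0.0215 0.0091]
0.01 51 [-0.0116  0.0193  0.0115] [0.0156 0.03   0.0199]
d [-0.0467 -0.0027  0.0495] w [-0.25 -0.89 -0.46] t 5.4 F [-0.22 -0.06  0.4 ]
```

View pics/s3.png

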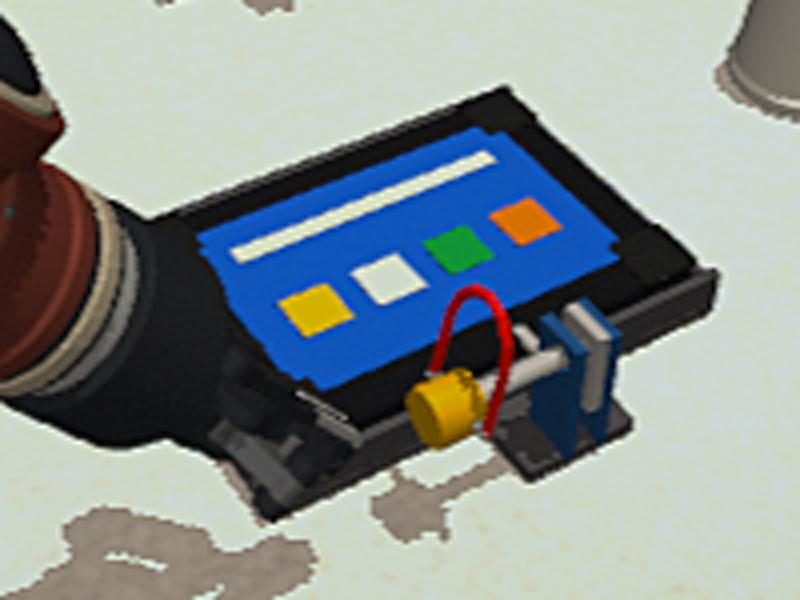

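The tip at about (340,440) is now low behind the head, and the measured end again sits at tool z of about -33 mm. I push most of the way.

```bash
python3 -m pendant '[{"dx":-0.006,"dy":-0.003,"dz":0.012,"wx":0,"wy":-0.9,"wz":0,"hand":-1},{"dx":-0.016,"dy":-0.003,"dz":0.023,"wx":0,"wy":-0.9,"wz":0,"hand":-1},{"dx":-0.025,"dy":-0.003,"dz":0.031,"wx":0,"wy":-0.9,"wz":0,"hand":-1},{"dx":-0.034,"dy":-0.003,"dz":0.039,"wx":0,"wy":-0.9,"wz":0,"hand":-1},{"dx":-0.042,"dy":-0.003,"dz":0.046,"wx":0,"wy":-0.9,"wz":0,"hand":-1},{"dx":-0.042,"dy":-0.003,"dz":0.046,"wx":0,"wy":-0.9,"wz":0,"hand":-1}]'
python3 look.py w5; python3 tip.py|head -1;python3 -c "
from h import *
plan([.581,-.2438,.028],10,40)"
```

```text
time: 5.9
tool_pos: [0.5622, -0.2469, 0.0276]
tool_rot: [0.341, -0.078, 0.936, 0.03]
contact_force: [-0.8, 0.1, 0.0]
gripper_width: -0.002
463 max tool z [0.0347 0.0349 0.035  0.0364 0.037  0.0372 0.0373 0.0383]
d [-0.0162 -0.0005  0.0122] w [-0.18  0.01 -0.54] t 6.0 F [ 1.   -0.4  -0.22]Traceback (most recent call last):
  File "look.py", line 11, in <module>
    a=np.radians(10);u=q[:,:2]@[np.cos(a),np.sin(a)];b=q[u<np.percentile(u,2)+.003];print(" back face",len(b),b.mean(0).round(4),b.min(0).round(4),b.max(0).round(4))
                                                           ~~~~~~~~~~~~~^^^^^
    return _quantile_unchecked(
        a, q, axis, out, overwrite_input, method, keepdims, weights)
    return _ureduce(a,
                    func=_quantile_ureduce_func,
    ...<5 lines>...
                    overwrite_input=overwrite_input,
                    method=method)
    r = func(a, **kwargs)
    result = _quantile(arr,
                       quantiles=q,
    ...<2 lines>...
                       out=out,
                       weights=wgt)
    slices_having_nans = np.isnan(arr[-1, ...])
                                  ~~~^^^^^^^^^
IndexError: index -1 is out of bounds for axis 0 with size 0
```

View pics/s3.png

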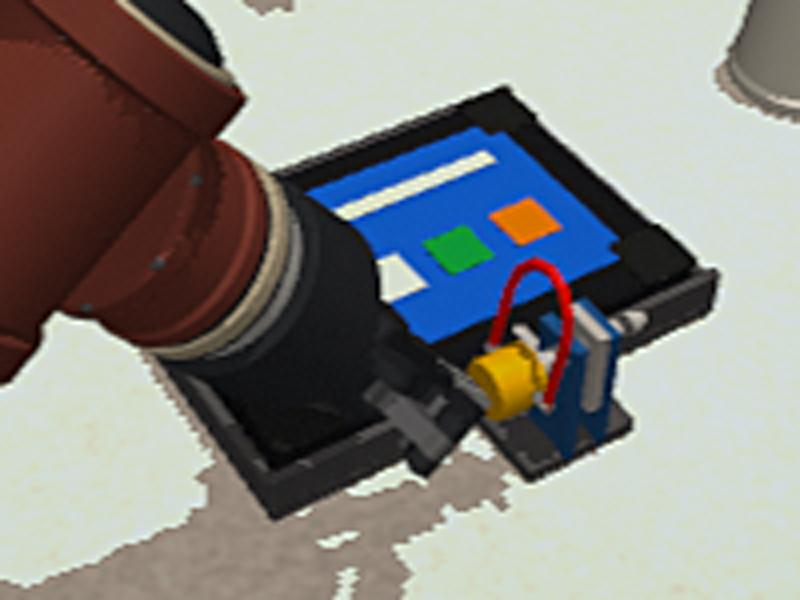

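The push works: the head is at (505,385), the pin is through both lugs, and the ring is upright. I have used 10 pictures, so I go on with numbers and small steps.

```bash
python3 -m pendant '[{"dx":-0.006,"dy":0,"dz":0.005,"wx":0,"wy":0,"wz":0,"hand":-1},{"dx":-0.012,"dy":0,"dz":0.010,"wx":0,"wy":0,"wz":0,"hand":-1},{"dx":-0.0135,"dy":0,"dz":0.0113,"wx":0,"wy":0,"wz":0,"hand":-1},{"dx":-0.0135,"dy":0,"dz":0.0113,"wx":0,"wy":0,"wz":0,"hand":-1}]'
cat > meas.py <<'E'
from h import *
f=np.array([np.cos(np.radians(10)),np.sin(np.radians(10))]);l=np.array([-f[1],f[0]]);b=np.array([.519,-.2548])
def go(c):
    p,d=cams.grab_frame(c);P=cloud(c,d)
    p0,P0=np.load(f"pics/{c}p.npy"),cloud(c,np.load(f"pics/{c}d.npy"))
    for n in("yel","red","blu"):
        for t,pp,PP in(("0",p0,P0),("now",p,P)):
            m=masks(pp)[n]&(PP[...,2]>.045)&(PP[...,2]<.13)
            q=PP[m];u=(q[:,:2]-b)@f;v=(q[:,:2]-b)@l;k=(u>-.02)&(u<.13)&(abs(v)<.03);q,u=q[k],u[k]
            if len(q):print(c,n,t,len(q),"u p2/mean/p98 mm",*(1e3*np.array([np.percentile(u,2),u.mean(),np.percentile(u,98)])).round(1),"zmax",np.percentile(q[:,2],98).round(4))
go("side");go("top")
s=sensors.state();print(s["time"],s["tool_pos"].round(4),s["contact_force"].round(2))
E
python3 meas.py
```

```text
time: 6.33
tool_pos: [0.5768, -0.2438, 0.0261]
tool_rot: [0.34, -0.077, 0.937, 0.03]
contact_force: [-14.2, -0.0, 8.6]
gripper_width: -0.005
side yel 0 278 u p2/mean/p98 mm -0.5 7.8 22.1 zmax 0.0745
side yel now 242 u p2/mean/p98 mm 43.7 52.9 66.7 zmax 0.0745
side red 0 163 u p2/mean/p98 mm 17.1 23.2 29.4 zmax 0.1168
side red now 157 u p2/mean/p98 mm 61.2 68.0 74.4 zmax 0.1165
side blu 0 182 u p2/mean/p98 mm 52.5 74.9 92.6 zmax 0.0788
side blu now 89 u p2/mean/p98 mm 4.9 70.3 92.2 zmax 0.1181
top yel 0 140 u p2/mean/p98 mm 1.1 11.6 22.6 zmax 0.076
top yel now 146 u p2/mean/p98 mm 45.2 56.0 67.3 zmax 0.0759
top red 0 54 u p2/mean/p98 mm 17.7 26.7 30.7 zmax 0.1191
top red now 66 u p2/mean/p98 mm 61.8 70.2 75.1 zmax 0.1175
top blu 0 67 u p2/mean/p98 mm 68.8 79.9 91.9 zmax 0.0752
top blu now 56 u p2/mean/p98 mm 68.9 81.5 91.8 zmax 0.0753
6.4333 [ 0.5767 -0.2438  0.0261] [-12.16   0.05   7.03]
```

```bash
python3 -m pendant '[{"dx":-0.001,"dy":0,"dz":0.001,"wx":0,"wy":0,"wz":0,"hand":-1},{"dx":-0.002,"dy":0,"dz":0.0015,"wx":0,"wy":0,"wz":0,"hand":-1},{"dx":-0.002,"dy":0,"dz":0.0015,"wx":0,"wy":0,"wz":0,"hand":-1}]'
python3 meas.py | grep -E "now|^[0-9]"
```

```text
time: 6.68
tool_pos: [0.5771, -0.2438, 0.0257]
tool_rot: [0.338, -0.078, 0.937, 0.03]
contact_force: [-37.3, -0.8, 20.1]
gripper_width: -0.0
side yel now 243 u p2/mean/p98 mm 43.7 53.1 66.9 zmax 0.0743
side red now 160 u p2/mean/p98 mm 61.4 68.2 75.5 zmax 0.1167
side blu now 89 u p2/mean/p98 mm 5.5 71.2 92.3 zmax 0.118
top yel now 147 u p2/mean/p98 mm 45.3 56.1 67.3 zmax 0.0766
top red now 64 u p2/mean/p98 mm 62.0 70.1 75.0 zmax 0.1183
top blu now 57 u p2/mean/p98 mm 68.9 81.4 91.8 zmax 0.0752
6.7833 [ 0.5771 -0.2439  0.0258] [-36.54   0.12  19.76]
```

37 N with no further motion, and the lugs now span 24–47 mm ahead of the head's back face. The pin is fully home with the ring upright. I back off and set up behind the ring.

```bash
python3 -m pendant '[{"dx":0.023,"dy":0,"dz":-0.019,"wx":0,"wy":0,"wz":0,"hand":-1},{"dx":0.046,"dy":0,"dz":-0.039,"wx":0,"wy":0,"wz":0,"hand":-1},{"dx":0.046,"dy":0,"dz":-0.039,"wx":0,"wy":0,"wz":0,"hand":-1},{"dx":0.046,"dy":0,"dz":-0.039,"wx":0,"wy":0,"wz":0,"hand":-1},{"dx":0.046,"dy":0,"dz":-0.039,"wx":0,"wy":0,"wz":0,"hand":-1}]'
python3 -c "
from h import *
plan([.528,-.2532,.069],10,15)"
```

```text
time: 7.2
tool_pos: [0.5221, -0.2525, 0.0296]
tool_rot: [0.339, -0.075, 0.937, 0.029]
contact_force: [0.4, -0.2, -0.3]
gripper_width: 0.001
d [-0.0296 -0.0014 -0.0267] w [-0.13 24.79 -0.84] t 7.2 F [ 0.43 -0.2  -0.26]
```

```bash
python3 -m pendant '[{"dx":-0.008,"dy":0,"dz":-0.008,"wx":0,"wy":7,"wz":0,"hand":-1},{"dx":-0.016,"dy":-0.001,"dz":-0.015,"wx":0,"wy":14,"wz":0,"hand":-1},{"dx":-0.024,"dy":-0.001,"dz":-0.022,"wx":0,"wy":21,"wz":0,"hand":-1},{"dx":-0.03,"dy":-0.001,"dz":-0.027,"wx":-0.1,"wy":24.8,"wz":-0.8,"hand":-1},{"dx":-0.03,"dy":-0.001,"dz":-0.027,"wx":-0.1,"wy":24.8,"wz":-0.8,"hand":-1},{"dx":-0.03,"dy":-0.001,"dz":-0.027,"wx":-0.1,"wy":24.8,"wz":-0.8,"hand":-1},{"dx":-0.03,"dy":-0.001,"dz":-0.027,"wx":-0.1,"wy":24.8,"wz":-0.8,"hand":-1}]'
python3 meas.py | grep -E "red now|yel now|^[0-9]"; python3 tip.py | tail -9
python3 -c "
from h import *
plan([.58,-.2440,.069],10,15);plan([.6195,-.237,.053],10,15)"
```

```text
time: 7.78
tool_pos: [0.5269, -0.2511, 0.0672]
tool_rot: [0.129, -0.087, 0.988, 0.013]
contact_force: [-0.8, 0.6, 0.1]
gripper_width: 0.001
side yel now 271 u p2/mean/p98 mm 44.0 52.1 66.6 zmax 0.074
side red now 162 u p2/mean/p98 mm 61.1 67.9 74.5 zmax 0.1162
top yel now 150 u p2/mean/p98 mm 44.9 55.9 67.4 zmax 0.0758
top red now 72 u p2/mean/p98 mm 61.8 69.7 74.7 zmax 0.1176
7.8833 [ 0.5257 -0.2513  0.0665] [-0.03 -0.53  0.13]
433 max tool z [0.0565 0.0573 0.0575 0.0577 0.0577 0.0579 0.0596 0.0601]
-0.06 40 [-0.0055 -0.0171 -0.06  ] [ 0.0104  0.0054 -0.0501]
-0.05 50 [-0.0077 -0.0167 -0.0497] [ 0.0104  0.0036 -0.04  ]
-0.04 14 [-0.0113 -0.0139 -0.0396] [ 0.01    0.0051 -0.0334]
d [-0.0535 -0.0019  0.0118] w [ 0.19 -0.16 -0.13] t 7.9333 F [-0.78  0.47 -0.05]
d [-0.0882 -0.0019  0.0375] w [ 0.19 -0.16 -0.13] t 7.9333 F [-0.78  0.47 -0.05]
```

View pics/s3.png

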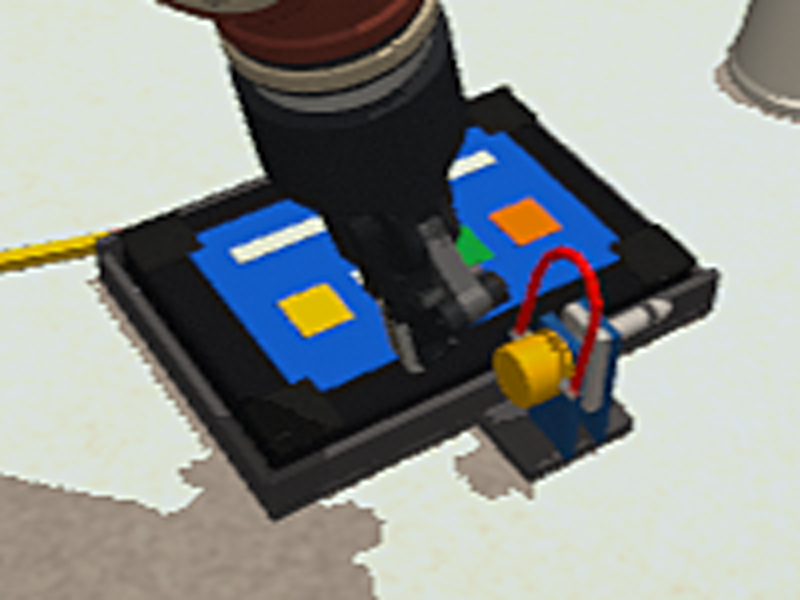

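The pin is home, the head is against the lug at (530,370), the ring is upright, and the fingertips sit behind and below its top. Now I flip the ring.

```bash
python3 -m pendant '[{"dx":-0.02,"dy":-0.002,"dz":0.0045,"wx":0,"wy":0,"wz":0,"hand":-1},{"dx":-0.04,"dy":-0.002,"dz":0.009,"wx":0,"wy":0,"wz":0,"hand":-1},{"dx":-0.053,"dy":-0.002,"dz":0.012,"wx":0,"wy":0,"wz":0,"hand":-1},{"dx":-0.06,"dy":-0.002,"dz":0.017,"wx":0,"wy":0,"wz":0,"hand":-1},{"dx":-0.067,"dy":-0.002,"dz":0.022,"wx":0,"wy":0,"wz":0,"hand":-1},{"dx":-0.074,"dy":-0.002,"dz":0.027,"wx":0,"wy":0,"wz":0,"hand":-1},{"dx":-0.081,"dy":-0.002,"dz":0.032,"wx":0,"wy":0,"wz":0,"hand":-1},{"dx":-0.088,"dy":-0.002,"dz":0.037,"wx":0,"wy":0,"wz":0,"hand":-1},{"dx":-0.088,"dy":-0.002,"dz":0.037,"wx":0,"wy":0,"wz":0,"hand":-1},{"dx":-0.088,"dy":-0.002,"dz":0.037,"wx":0,"wy":0,"wz":0,"hand":-1}]'
python3 meas.py | grep -E "red now|yel now|^[0-9]"
```

```text
time: 8.77
tool_pos: [0.6181, -0.2367, 0.0522]
tool_rot: [0.126, -0.087, 0.988, 0.013]
contact_force: [-6.7, -0.9, -6.3]
gripper_width: 0.001
side yel now 273 u p2/mean/p98 mm 44.1 52.3 66.7 zmax 0.074
side red now 147 u p2/mean/p98 mm 63.3 80.6 102.3 zmax 0.0957
top yel now 36 u p2/mean/p98 mm 47.2 57.0 64.2 zmax 0.0735
top red now 35 u p2/mean/p98 mm 63.0 95.5 105.8 zmax 0.0997
8.8667 [ 0.6179 -0.2368  0.0524] [-6.36 -0.27 -5.97]
```

The ring is at about 0.66 rad, right at its snap point and still resting on the finger, so I push a bit farther.

```bash
python3 -m pendant '[{"dx":-0.006,"dy":0,"dz":0.003,"wx":0,"wy":0,"wz":0,"hand":-1},{"dx":-0.012,"dy":0,"dz":0.006,"wx":0,"wy":0,"wz":0,"hand":-1},{"dx":-0.017,"dy":0,"dz":0.007,"wx":0,"wy":0,"wz":0,"hand":-1},{"dx":-0.017,"dy":0,"dz":0.007,"wx":0,"wy":0,"wz":0,"hand":-1}]'
python3 meas.py | grep -E "red now|yel now|^[0-9]"
```

```text
time: 9.2
tool_pos: [0.6252, -0.2343, 0.0416]
tool_rot: [0.114, -0.087, 0.99, 0.015]
contact_force: [-28.3, -10.8, -12.2]
gripper_width: -0.003
side yel now 271 u p2/mean/p98 mm 44.2 52.2 66.3 zmax 0.0745
side red now 145 u p2/mean/p98 mm 64.2 85.6 109.5 zmax 0.0854
top red now 38 u p2/mean/p98 mm 63.3 91.2 114.2 zmax 0.0874
9.3 [ 0.6252 -0.2343  0.0417] [-27.2  -10.43 -13.  ]
```

The ring is past its snap point (about 0.9 rad) but the finger is pressed into the bow. I ease straight back, slightly up, to let it drop.

```bash
python3 -m pendant '[{"dx":0.006,"dy":0,"dz":-0.001,"wx":0,"wy":0,"wz":0,"hand":-1},{"dx":0.014,"dy":0,"dz":-0.003,"wx":0,"wy":0,"wz":0,"hand":-1},{"dx":0.014,"dy":0,"dz":-0.003,"wx":0,"wy":0,"wz":0,"hand":-1}]'
python3 meas.py | grep -E "red now|yel now|^[0-9]"
```

```text
time: 9.55
tool_pos: [0.6238, -0.2374, 0.0518]
tool_rot: [0.129, -0.085, 0.988, 0.012]
contact_force: [0.3, -0.6, -0.5]
gripper_width: -0.001
side yel now 272 u p2/mean/p98 mm 44.0 52.1 66.3 zmax 0.0742
side red now 123 u p2/mean/p98 mm 64.6 90.5 117.3 zmax 0.085
top yel now 34 u p2/mean/p98 mm 51.4 60.9 67.3 zmax 0.0743
top red now 47 u p2/mean/p98 mm 63.6 101.0 118.5 zmax 0.0751
9.65 [ 0.6264 -0.2379  0.0546] [ 0.39 -0.32 -0.57]
```

Force is zero and the ring's end is at u≈118 mm, so it has snapped shut. I retreat up and away.

```bash
python3 -m pendant '[{"dx":0,"dy":0,"dz":-0.02,"wx":0,"wy":0,"wz":0,"hand":-1},{"dx":0,"dy":0,"dz":-0.05,"wx":0,"wy":0,"wz":0,"hand":-1},{"dx":0.03,"dy":0,"dz":-0.08,"wx":0,"wy":0,"wz":0,"hand":-1},{"dx":0.06,"dy":0,"dz":-0.11,"wx":0,"wy":0,"wz":0,"hand":-1},{"dx":0.09,"dy":0,"dz":-0.14,"wx":0,"wy":0,"wz":0,"hand":-1},{"dx":0.12,"dy":0,"dz":-0.15,"wx":0,"wy":0,"wz":0,"hand":-1},{"dx":0.15,"dy":0,"dz":-0.15,"wx":0,"wy":0,"wz":0,"hand":-1},{"dx":0.15,"dy":0,"dz":-0.15,"wx":0,"wy":0,"wz":0,"hand":-1},{"dx":0.15,"dy":0,"dz":-0.15,"wx":0,"wy":0,"wz":0,"hand":-1}]'
python3 meas.py | grep -E "now|^[0-9]"
python3 - <<'E'
from h import *
p,d=cams.grab_frame("side");P=cloud("side",d)
for n in("yel","red"):
    q=P[masks(p)[n]&(P[...,2]>.04)&(P[...,2]<.13)&(np.hypot(P[...,0]-.62,P[...,1]-.13)<.09)];print("spare",n,len(q),q.mean(0).round(4),q.max(0).round(3))
a=cv2.resize(p[200:350,190:390],None,fx=4,fy=4,interpolation=cv2.INTER_CUBIC);cv2.imwrite("pics/end.png",a[:,:,::-1])
E
```

```text
time: 10.4
tool_pos: [0.4446, -0.2699, 0.161]
tool_rot: [0.131, -0.086, 0.988, 0.01]
contact_force: [0.0, 0.1, 0.5]
gripper_width: 0.001
side yel now 273 u p2/mean/p98 mm 44.1 52.4 66.6 zmax 0.0741
side red now 148 u p2/mean/p98 mm 65.4 95.6 117.1 zmax 0.0698
side blu now 95 u p2/mean/p98 mm 67.8 79.3 92.9 zmax 0.0748
top yel now 148 u p2/mean/p98 mm 45.0 56.1 67.4 zmax 0.0757
top red now 131 u p2/mean/p98 mm 65.2 94.0 118.0 zmax 0.0709
top blu now 67 u p2/mean/p98 mm 68.9 80.3 91.9 zmax 0.0756
10.5 [ 0.4456 -0.2696  0.1608] [ 0.72 -0.   -0.91]
spare yel 125 [0.601  0.131  0.0644] [0.618 0.145 0.074]
spare red 78 [0.616  0.1361 0.092 ] [0.624 0.161 0.117]
```

View pics/end.png

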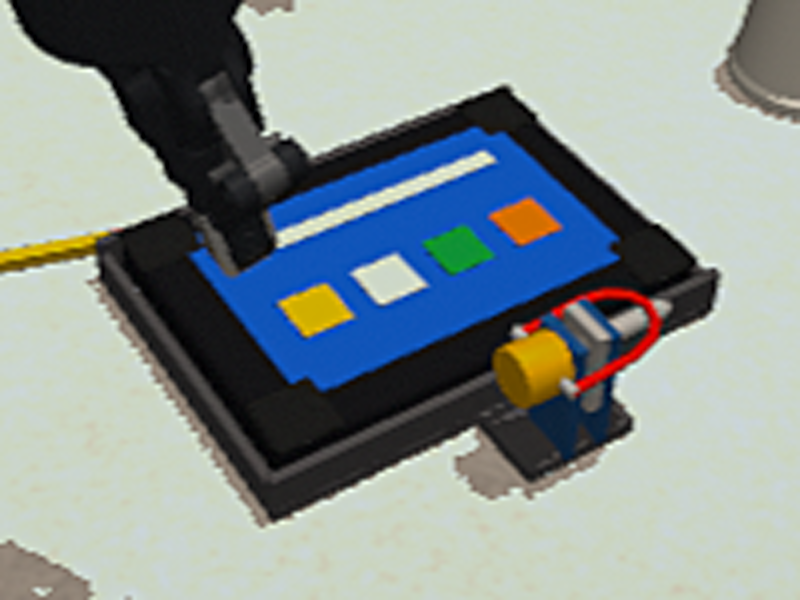

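The picture shows the ring lying forward over the pin's end at (655,315), the head against the lug at (535,370), and the arm clear.

```bash
python3 -c "
from plant import job
print(job.job_done())"
```

```text
the job is handed in; nothing more can be done
None
```

The tablet is locked in its cradle, and I handed the job in at about 10.6 s of the 34 s allowed. I pushed the pin home with the ring still upright, flipped the ring until it snapped shut, and backed the arm clear.

**Last checks**
- **Pin:** the blue lugs sit about 24–47 mm ahead of the head's back face, as they should when home. Pushing with 37 N moved the head no further. It travelled about 45 mm in the images rather than 50, so the pin probably started slightly in.
- **Ring:** it lies at about 70 mm height, with its end 118 mm along the pin line, as expected when closed. It stayed there after I let go.
- **Spare cradle:** its pin and ring are where they were at the start, to within 1 mm.
- **Robot:** it is touching nothing, with wrist force near zero.

**What went wrong or disagreed**
- **Fingertips:** with the gripper shut they end about 33 mm short of the reported TCP. My first push therefore went over the head and into the open ring, with no contact force and nothing moved. I measured the offset and allowed for it.
- **Ring flip:** the fingers pressed briefly into the bow and the wrist force reached about 32 N. Easing back let the ring snap down.
- **Refused move:** one early move was refused as invalid, most likely because its rows left out some keys.

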